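Seat the blue connector plate in the dovetail dock

ROBOT

A 6-joint arm with a two-finger parallel gripper is mounted at the origin on the work surface. World frame = base frame: x ahead of the robot, y to its left, z up, the work surface at z = 0. Lengths are in m, angles in rad, forces in N, time in s.
With the tool pointing down it reaches from about 0.35 to 0.975 m from the base axis. Payload 4.9 kg.
Tool frame: the origin (TCP) lies midway between the tips of the shut fingers; the grasp point (between the pads) lies ctrl.tcp_to_grasp behind it (ctrl.tcp_to_grasp is the distance from the TCP to the grasp point, in m); z points along the fingers, y is the direction in which the jaws open and shut (so a half turn about z gives the same grasp; the last joint's range is limited). The gripper opens to 85 mm and grips with 20 to 120 N. Pads are 22 mm wide; open, the fingers measure 114 mm over their backs; the gripper's body (76 mm by 85 mm) begins 54 mm behind the grasp point. The pads swing forward as they close: fully open they stand 13 mm farther back than shut.
Start: joints at [-1.331, 0.053, 1.613, -0, 1.476, -0.119], TCP at [0.219, -0.585, 0.231] pointing down, gripper open.
Joint ranges: [-3.01, 3.01], [-1.01, 2.22], [0.06, 2.58], [-1.02, 4.17], [0.09, 2.62], [-3.14, 3.14]. Speed limits (rad/s): [2.57, 2.57, 3.14, 3.14, 3.14, 3.14].

INTERFACE

Orientations are given as a rotation vector (axis times angle).
In Python, from station import ctrl, get_image, calibration, finish_job, models gives the robot as it stands.
- The arm moves only by the shell command python3 -m creep 'ROWS' [FORCE]. ROWS is JSON, a list of rows, each a list of 7 numbers: the opening, from 0 (shut) to 1 (fully open), then the shift along the tool's x, y, z in m, then the turn, a rotation vector about the tool's x, y, z in degrees. A call has 1 to 20 rows; each row shifts and turns the commanded pose from where the row before left it, along the tool's axes as they then stand; what a row does not reach is not made up. A row lasts 1/10 s, in which the tool goes at most 50 mm and 8.59 degrees, less where a joint would pass 70% of its speed; a pose out of reach is approached as far as the arm can. A call with a gripper value outside its range is refused whole. The fingers move at their own pace and stop on an object; FORCE is the grip in N (left out, the last holds). Time passes only in rows, so rows that do not move let the fingers close. It gives the time, the measured TCP pose, the force and the opening at its end, in the units of the state.
- ctrl.get_obs(): the state, without advancing time (a new reading comes with each control period).
- get_image(name): name is "scene" or "side" or "wrist"; returns the picture (400x640x3 uint8, red, green, blue); there is no depth.
- calibration(name): a dict with "mtx" (3x3 intrinsics, pixels), "R" (3x3) and "t" (3): a world point X has camera coordinates R X + t. Camera axes: x right, y down, z forward; pixel columns grow to the right and rows downward; lengths in m; the calibration is good to about 2 mm. A picture is of the moment at which its call begins: read the wrist's pose just before it. calibration takes no time and is no camera call; for the wrist camera it gives the pose at the moment of the call.
- finish_job(): hands the job in, once; it reports no verdict.
Trained networks look in the newest picture that a camera, given by its name, has taken for a name from the list of things; names that differ only in an ending like _2 or _b are one class to them, and where a whole thing is asked for, a point or a joint stands for the part that bears it (a point fixed in the world has none). Each returns a list of dicts, best first, with "conf" (0 to 1); they miss things now and then, are a little off and sometimes report something else, mostly with a low value. They report only what shows in the picture. A call takes as long as a camera call. They do not tell look-alikes from the thing itself.
- models.search_frame(camera, name): "extent" ([left, top, right, bottom] in pixels, round what is visible of it).
The state is a dict: "t": time; "q": joint angles; "dq": joint speeds; "effort": joint torques, N m; "tool_pos": TCP position; "tool_rot": TCP orientation; "contact_force": force on the tool from outside, world axes, zero at the start; "wrist_torque": the same for the moment, N m; "opening": finger opening in m.
Only numpy, scipy, OpenCV 4.12 (cv2) and the standard library are available. Lean on these libraries where they do the work, as an engineer would, in place of code of your own. Each camera call takes 0.05 s, during which the arm holds its last target. There are 200 camera calls.

TASK

Fit the blue connector plate to the grey test dock: set it down on the open front end of the dock and slide it along the dovetail channel until it is fully home and the orange sprung catch has clicked up behind it, then let go of it. Leave the red plate where it is.

Things in the scene. Friction and masses are not known exactly. Their poses are not given: they have to be found in the camera images.
- blue_mid (a point): Blue loose plate, 0.2-0.35 kg: foot 70 (x) by 76 (y) by 12 mm thick, sides sloping in to 58 mm at its top; on it a grip block 30 (x) by 46 (y) by 40 mm high with 3 brass connectors, 8 mm high, on top. Point: centre of the block, 32 mm above the underside, 20 mm above the foot's top. z up. Grip across the 30 mm (x). It slides along its x, either end first; keep hold of it.
- red_mid (a point): Red loose plate of the same shape with two connectors, to be left alone; point: centre of its grip block, 32 mm above the underside.
- dock_home (a point): Fixed dock. Point: where blue_mid lies when home, 32 mm above the dock's floor (floor 12 mm above table). Plates slide in along this +x. Along x: open floor, 128 mm wide, from -185 mm (set down at -140); white guides 12 mm high narrow from 114 to 88 mm apart, -103 to -68; then undercut jaws 15 mm high, 70 mm apart at top (6 mm play each side, 6 upward); end stop 12 mm high at +37.
- catch (a joint): Orange sprung catch, 24 mm wide, in the dock's floor, 64 to 37 mm before dock_home: a ramp rising 8 mm towards +x, then an upright face. 0 = up; 0.008 (m) = pressed flush with the floor. The sliding plate presses it down (2 to 4 N of push; up to 14 N at the end stop does no harm); it springs up by itself behind the plate's tail when the plate is home.
Not all that is in view belongs to the job. What is shaped like the part that bears blue_mid but green is not meant.

How it is judged:
By the outcome, as a careful person would: the job done as asked, in the order asked, and still so for the second after the job is handed in, with the robot touching nothing.
It also fails if it takes over 45 s, if anything falls off the work surface, if the arm or the gripper's body presses on something with over 40 N, if the wrist force passes 120 N, or if a joint passes its speed limit or range.

## Working session

There is one attempt and no reset: what is moved stays moved. The work goes in short steps, Python scripts to look and compute and a shell command to move; the robot and the scene stay as the last step left them, time stands still between calls to the robot, and variables do not carry over. Pictures are saved under pics/ and viewed, about 8 in all and at most 12, crops included, and the job is handed in when it is done.

```bash
mkdir -p pics; ls; python3 - <<'E'
from station import ctrl, get_image, calibration, models
import cv2, numpy as np
o=ctrl.get_obs(); print(o['t'],o['tool_pos'],o['tool_rot'],o['opening'],ctrl.tcp_to_grasp)
ims=[]
for c in ['scene','side']:
    im=get_image(c); cv2.imwrite(f'pics/{c}0.png',im[:,:,::-1])
    k=calibration(c); print(c,k['mtx'].tolist(),(-k['R'].T@k['t']).round(3), k['R'][2].round(3))
    for n in ['blue_mid','red_mid','dock_home','catch']:
        print(n,[(np.round(d['extent']).tolist(),round(d['conf'],2)) for d in models.search_frame(c,n)][:4])
E
```

```text
pics
0.0 [ 0.21931177 -0.58457648  0.23005207] [-3.08909363e+00 -5.60181998e-01  1.68491213e-04] 0.08547469161312944 0.0187
scene [[504.5268444873865, 0.0, 316.7077742873009], [0.0, 504.5268444873865, 198.1665940025107], [0.0, 0.0, 1.0]] [ 1.011 -0.342  0.724] [-0.528  0.38  -0.759]
blue_mid [([328.0, 210.0, 371.0, 255.0], 0.97), ([268.0, 259.0, 326.0, 311.0], 0.78)]
red_mid [([151.0, 263.0, 209.0, 304.0], 0.82)]
dock_home [([326.0, 125.0, 463.0, 226.0], 0.57)]
catch [([390.0, 162.0, 409.0, 180.0], 0.58)]
side [[508.93716527039527, 0.0, 309.1759313336577], [0.0, 508.93716527039527, 193.90267682485435], [0.0, 0.0, 1.0]] [0.41  0.703 0.766] [ 0.163 -0.698 -0.697]
blue_mid [([269.0, 149.0, 310.0, 190.0], 0.92), ([266.0, 193.0, 316.0, 241.0], 0.72)]
red_mid [([328.0, 118.0, 370.0, 151.0], 0.58)]
dock_home [([231.0, 250.0, 382.0, 332.0], 0.82), ([271.0, 150.0, 307.0, 191.0], 0.35)]
catch [([295.0, 280.0, 311.0, 294.0], 0.71)]
```

View pics/scene0.png

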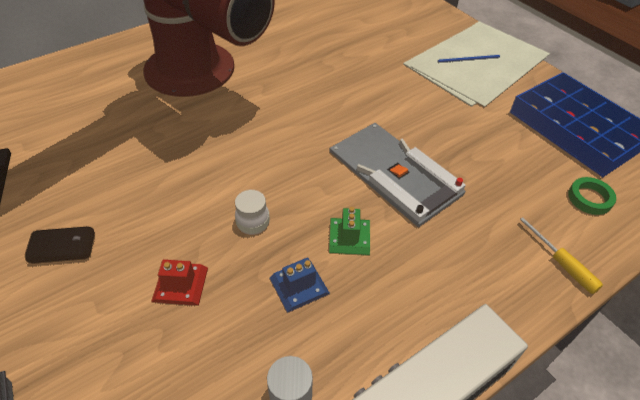

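View pics/side0.png

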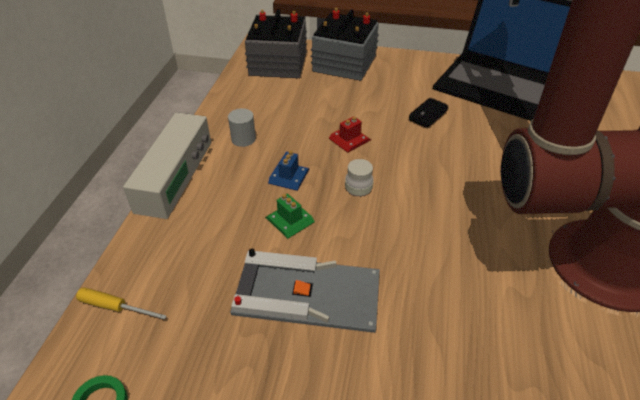

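The scene view shows the blue plate at about (300,283), the green look-alike at (350,232) and the red plate at (180,281). The dock runs from its open end, edge (331,151)-(376,124), to its stop at about (440,205). In the side view blue is at (289,170), and the dock's open end is at the right, (380,268)-(374,327).

```bash
cat > h.py <<'E'
from station import ctrl, get_image, calibration, models
import cv2, numpy as np
from scipy.spatial.transform import Rotation as Ro
from scipy.optimize import least_squares
def proj(k,X):
    c=np.atleast_2d(X)@k['R'].T+k['t']; p=c@k['mtx'].T; return p[:,:2]/p[:,2:]
def ray(k,uv,z):
    d=k['R'].T@np.linalg.solve(k['mtx'],[*uv,1]); C=-k['R'].T@k['t']; return C+d*(z-C[2])/d[2]
def pose(x,y,a,P):
    c,s=np.cos(a),np.sin(a); P=np.atleast_2d(P); return np.c_[x+c*P[:,0]-s*P[:,1],y+s*P[:,0]+c*P[:,1],P[:,2]]
E
python3 - <<'E'
from h import *
S=calibration('scene');D=calibration('side')
for n,k,L in [('scene',S,[(331,151),(376,124),(461,183),(420,209)]),('side',D,[(380,268),(374,327),(238,300),(252,253)])]:
    print(n,'floor-corners/posts',[ray(k,p,z)[:2].round(3).tolist() for p,z in zip(L,[.012,.012,.03,.03])])
    im=cv2.cvtColor(cv2.imread(f'pics/{n}0.png'),cv2.COLOR_BGR2HSV)
    e={'scene':(262,252,332,316),'side':(262,145,316,195)}[n]
    m=np.zeros(im.shape[:2],np.uint8); s=np.s_[e[1]:e[3],e[0]:e[2]]
    m[s]=cv2.inRange(im,(100,80,30),(130,255,255))[s]
    c=max(cv2.findContours(m,0,2)[0],key=cv2.contourArea)
    print('blue centroid',c.mean(0), 'poly',cv2.approxPolyDP(cv2.convexHull(c),2.5,True)[:,0].tolist())
print('catch',ray(S,(399.5,171),.014),ray(D,(303,287),.014))
for z in(.02,.03):print('blue',ray(S,(299,283),z),ray(D,(289.5,170),z))
a=cv2.imread('pics/scene0.png')[250:320,260:335];b=cv2.imread('pics/side0.png')[145:195,260:320]
f=lambda i:cv2.resize(i,(400,int(i.shape[0]*400/i.shape[1])),interpolation=2)[:330]
a,b=f(a),f(b);h=min(len(a),len(b));cv2.imwrite('pics/c1.png',np.hstack([a[:h],b[:h]]))
E
```

```text
scene floor-corners/posts [[0.428, 0.11], [0.415, 0.238], [0.648, 0.251], [0.652, 0.144]]
blue centroid [[298.12162162 282.08783784]] poly [[328, 292], [287, 310], [271, 277], [284, 267], [307, 258]]
side floor-corners/posts [[0.416, 0.113], [0.411, 0.237], [0.644, 0.246], [0.651, 0.142]]
blue centroid [[288.95061728 171.43209877]] poly [[307, 169], [297, 189], [269, 182], [286, 152], [296, 154]]
catch [0.54989774 0.18712498 0.014     ] [0.5445156  0.18512106 0.014     ]
blue [ 0.65255147 -0.11528732  0.02      ] [ 0.64337136 -0.10832577  0.02      ]
blue [ 0.65763928 -0.11850426  0.03      ] [ 0.64023694 -0.0974526   0.03      ]
```

View pics/c1.png

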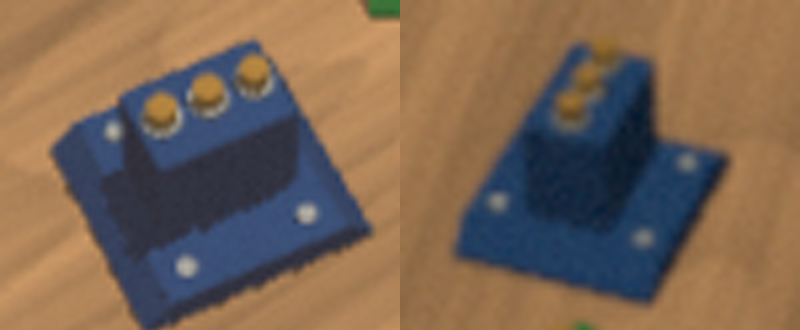

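```bash
python3 - <<'E'
from h import *
S=calibration('scene');D=calibration('side')
P=[[0,y,.060] for y in(-.015,0,.015)]
sc=np.array([[290,269.7],[298.8,266.5],[307.6,263.1]]);sd=np.array([[285.8,160.3],[287.9,156.3],[290.75,152.2]])
for z in(.060,):
  print([ray(S,p,z).round(4).tolist() for p in sc],[ray(D,p,z).round(4).tolist() for p in sd])
print('foot',[ray(S,p,0)[:2].round(4).tolist() for p in[(288,311.9),(329.4,293.7),(269.8,278)]],[ray(D,p,0)[:2].round(4).tolist() for p in[(268.7,183.3),(297.5,190.3),(309.2,168.6)]])
o=ctrl.get_obs();R=Ro.from_rotvec(o['tool_rot']).as_matrix();W=calibration('wrist')
C=-W['R'].T@W['t'];print('tool axes',R.round(3).tolist());print('cam in tool',R.T@(C-o['tool_pos']),'fwd in tool',R.T@W['R'][2],'right',R.T@W['R'][0],W['mtx'][0,0])
E
```

```text
[[0.6454, -0.1266, 0.06], [0.6481, -0.1122, 0.06], [0.6506, -0.0974, 0.06]] [[0.6462, -0.0935, 0.06], [0.6451, -0.1072, 0.06], [0.6425, -0.1219, 0.06]]
foot [[0.6765, -0.1523], [0.6869, -0.079], [0.6071, -0.1437]] [[0.6837, -0.0776], [0.6163, -0.0692], [0.607, -0.144]]
tool axes [[0.936, 0.351, -0.0], [0.351, -0.936, 0.0], [0.0, -0.0, -1.0]]
cam in tool [ 0.08314473 -0.00041393 -0.14120018] fwd in tool [-3.20512881e-01  3.30814096e-04  9.47244099e-01] right [-1.13256268e-03  9.99999090e-01 -7.32456104e-04] 295.01547098060297
```

```bash
cat >> h.py <<'E'
from scipy.linalg import logm, expm
def tool(x,y,z,ydeg):   # tool down, tool y at world angle ydeg
    a=np.radians(ydeg);c,s=np.cos(a),np.sin(a);T=np.eye(4)
    T[:3,:3]=np.c_[[-s,c,0],[c,s,0],[0,0,-1]];T[:3,3]=x,y,z;return T
def now():
    o=ctrl.get_obs();T=np.eye(4);T[:3,:3]=Ro.from_rotvec(o['tool_rot']).as_matrix();T[:3,3]=o['tool_pos'];return T
def row(T1,n,T0=None):
    T0=now() if T0 is None else T0
    A=expm(np.real(logm(np.linalg.inv(T0)@T1))/n)
    r=Ro.from_matrix(A[:3,:3]).as_rotvec(degrees=True)
    print(n,'x',A[:3,3].round(4).tolist(),r.round(2).tolist())
    T=T0.copy();P=[]
    for i in range(n):T=T@A;P.append(np.hypot(*T[:2,3]).round(2))
    print('radius',min(P),max(P))
E
python3 - <<'E'
from h import *
row(tool(.52,.23,.25,5.2),20)
E
```

```text
20 x [0.0453, -0.0111, -0.0009] [-0.0, -0.0, -3.73]
radius 0.55 0.62
```

```bash
python3 -m creep '[[1,0.045,-0.011,-0.001,0,0,-3.7],[1,0.045,-0.011,-0.001,0,0,-3.7],[1,0.045,-0.011,-0.001,0,0,-3.7],[1,0.045,-0.011,-0.001,0,0,-3.7],[1,0.045,-0.011,-0.001,0,0,-3.7],[1,0.045,-0.011,-0.001,0,0,-3.7],[1,0.045,-0.011,-0.001,0,0,-3.7],[1,0.045,-0.011,-0.001,0,0,-3.7],[1,0.045,-0.011,-0.001,0,0,-3.7],[1,0.045,-0.011,-0.001,0,0,-3.7],[1,0.045,-0.011,-0.001,0,0,-3.7],[1,0.045,-0.011,-0.001,0,0,-3.7],[1,0.045,-0.011,-0.001,0,0,-3.7],[1,0.045,-0.011,-0.001,0,0,-3.7],[1,0.045,-0.011,-0.001,0,0,-3.7],[1,0.045,-0.011,-0.001,0,0,-3.7],[1,0.045,-0.011,-0.001,0,0,-3.7],[1,0.045,-0.011,-0.001,0,0,-3.7],[1,0.045,-0.011,-0.001,0,0,-3.7],[1,0,0,0,0,0,0]]'
python3 - <<'E'
from h import *
print(now().round(3)); k=calibration('wrist'); im=get_image('wrist'); cv2.imwrite('pics/w1.png',im[:,:,::-1]); np.savez('w1.npz',**k)
E
```

```text
t: 2.5
tool_pos: [0.5331, 0.1832, 0.2506]
tool_rot: [-2.196, -2.245, -0.002]
contact_force: [-0.1, -1.0, -0.1]
opening: 0.0854
[[-0.022  1.     0.     0.533]
 [ 1.     0.022  0.002  0.183]
 [ 0.002  0.    -1.     0.251]
 [ 0.     0.     0.     1.   ]]
```

View pics/w1.png

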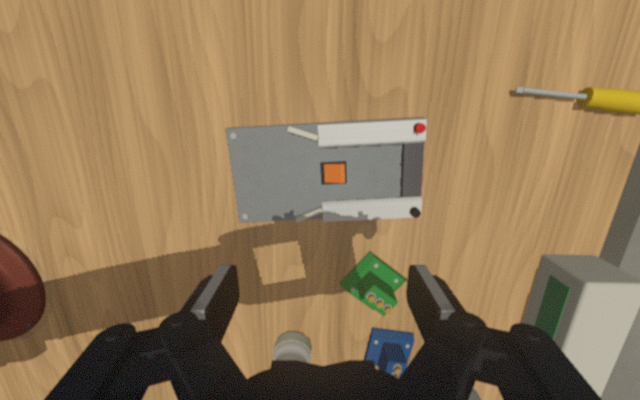

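The wrist view shows the whole dock, with its open end at (228,129)-(237,222) and the catch at (334,174). Blue is at the bottom, around (390,350).

```bash
python3 - <<'E'
import cv2
a=cv2.imread('pics/w1.png')[112:232,222:432];cv2.imwrite('pics/c2.png',cv2.resize(a,None,fx=3.8,fy=3.8,interpolation=2))
E
```

```text
(no output)
```

View pics/c2.png

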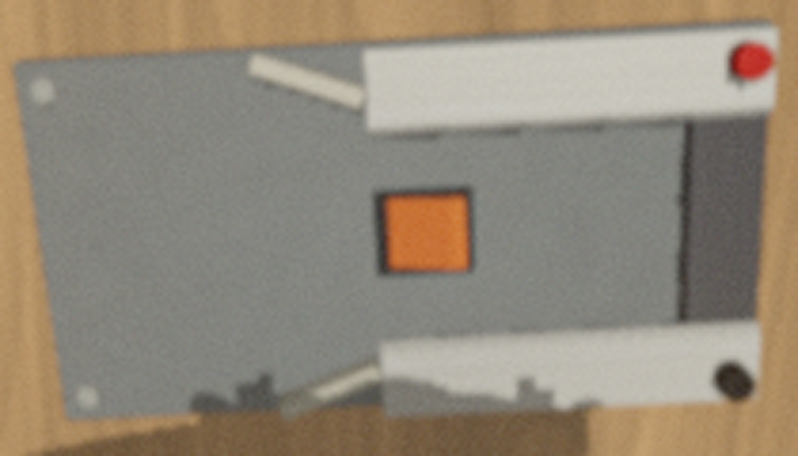

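```bash
python3 - <<'E'
from h import *
k=dict(np.load('w1.npz'));S=calibration('scene');D=calibration('side')
uv=np.array([(16,62),(66,418),(368,130),(380,342),(688,122),(682,320),(386,195),(468,192),(470,270),(387,270)])/3.8+[222,112]
M=np.array([(-185,64,12),(-185,-64,12),(-68,35,27),(-68,-35,27),(37,35,24),(37,-35,24),(-64,12,12),(-37,12,20),(-37,-12,20),(-64,-12,12)])/1e3
M2=np.array([(-185,-64,12),(-185,64,12)])/1e3
f=lambda p:(proj(k,pose(*p,M))-uv).ravel()
g=lambda p:np.r_[(proj(S,pose(*p,M2))-[(331,151),(376,124)]).ravel(),(proj(D,pose(*p,M2))-[(380,268),(374,327)]).ravel()]
for n,F in[('w',f),('all',lambda p:np.r_[f(p),g(p)]),('fixed',g)]:
    r=least_squares(F,[.6,.19,.09],loss='soft_l1');print(n,r.x[:2].round(4),np.degrees(r.x[2]).round(2),np.abs(r.fun).mean().round(2))
    if n=='w':print(f(r.x).reshape(-1,2).round(1).tolist()); home=r.x
# blue in the wrist picture
im=cv2.imread('pics/w1.png')
print(proj(k,pose(.6462,-.1102,np.radians(-7.3),np.array([(0,0,.06),(-.035,-.038,0),(-.035,.038,0),(.035,.038,0)]))).round(0).tolist())
row(tool(.646,-.110,.13,-7.3),9)
E
```

```text
w [0.5994 0.1899] 4.19 0.85
[[-2.0, -1.0], [-0.5, 0.8], [0.3, 1.3], [0.2, -0.0], [1.6, -1.5], [1.2, 1.0], [-0.2, 0.5], [-0.5, 1.3], [-0.5, -0.8], [0.4, -1.2]]
all [0.5995 0.1898] 4.17 1.0
fixed [0.6003 0.1871] 3.59 1.38
[[394.0, 378.0], [361.0, 362.0], [370.0, 326.0], [412.0, 331.0]]
9 x [-0.0317, 0.014, 0.0134] [0.0, -0.0, 0.93]
radius 0.57 0.66
```

```bash
python3 -m creep '[[1,-0.0317,0.014,0.0134,0,0,0.93],[1,-0.0317,0.014,0.0134,0,0,0.93],[1,-0.0317,0.014,0.0134,0,0,0.93],[1,-0.0317,0.014,0.0134,0,0,0.93],[1,-0.0317,0.014,0.0134,0,0,0.93],[1,-0.0317,0.014,0.0134,0,0,0.93],[1,-0.0317,0.014,0.0134,0,0,0.93],[1,-0.0317,0.014,0.0134,0,0,0.93],[1,-0.0317,0.014,0.0134,0,0,0.93],[1,0,0,0,0,0,0]]'
python3 - <<'E'
from h import *
print(now().round(3)); k=calibration('wrist'); im=get_image('wrist'); cv2.imwrite('pics/w2.png',im[:,:,::-1]); np.savez('w2.npz',**k)
print(proj(k,pose(.6462,-.1102,np.radians(-7.3),np.array([(0,-.015,.06),(0,0,.06),(0,.015,.06),(-.035,-.038,0),(-.035,.038,0),(.035,.038,0),(.035,-.038,0)]))).round(0).tolist())
E
```

```text
t: 3.55
tool_pos: [0.6448, -0.1175, 0.127]
tool_rot: [-2.367, -2.062, 0.005]
contact_force: [-0.6, 0.1, -0.3]
opening: 0.0853
[[ 0.137  0.991 -0.004  0.645]
 [ 0.991 -0.137 -0.001 -0.118]
 [-0.001 -0.004 -1.     0.127]
 [ 0.     0.     0.     1.   ]]
[[323.0, 232.0], [323.0, 213.0], [323.0, 194.0], [288.0, 229.0], [284.0, 152.0], [361.0, 151.0], [359.0, 229.0]]
```

View pics/w2.png

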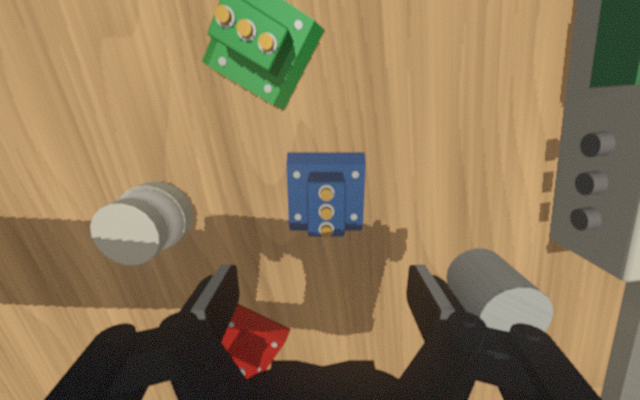

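The brass connectors sit at (326,193/212/230), about 3 px right of the prediction, so blue is about 2.5 mm further along tool y. The orientation agrees. Next I go down and grip.

```bash
python3 -m creep '[[1,0.008,0.003,0,0,0,-0.3],[1,0,0,0.02,0,0,0],[1,0,0,0.02,0,0,0],[1,0,0,0.02,0,0,0],[1,0,0,0.02,0,0,0],[1,0,0,0.02,0,0,0],[1,0,0,0.01,0,0,0],[1,0,0,0,0,0,0],[1,0,0,0,0,0,0]]'
```

```text
t: 4.5
tool_pos: [0.6506, -0.1044, 0.0208]
tool_rot: [2.355, 2.077, 0.001]
contact_force: [-0.4, -0.3, -0.1]
opening: 0.0856
```

```bash
python3 -m creep '[[1,-0.0055,-0.001,0.005,0,0,0],[1,0,0,0,0,0,0],[0,0,0,0,0,0,0],[0,0,0,0,0,0,0],[0,0,0,0,0,0,0],[0,0,0,0,0,0,0],[0,0,0,0,0,0,0],[0,0,0,0,0,0,0],[0,0,0,0,0,0,0],[0,0,0,0,0,0,0]]' 50
```

```text
t: 5.5
tool_pos: [0.6485, -0.1102, 0.015]
tool_rot: [2.356, 2.077, 0.001]
contact_force: [-0.4, -0.4, 0.9]
opening: 0.0297
```

```bash
python3 -m creep '[[0,0,0,-0.03,0,0,0],[0,0,0,-0.04,0,0,0],[0,0,0,-0.05,0,0,0],[0,0,0,0,0,0,0],[0,0,0,0,0,0,0]]'
python3 - <<'E'
from h import *
row(tool(.458,.180,.085,4.25),12)
E
```

```text
t: 6.0
tool_pos: [0.6487, -0.1103, 0.136]
tool_rot: [2.355, 2.076, 0.002]
contact_force: [-0.5, 0.0, -2.3]
opening: 0.029
12 x [0.0237, -0.0167, 0.0042] [0.01, 0.0, -0.96]
radius 0.49 0.64
```

```bash
python3 -m creep '[[0,0.0237,-0.0167,0.0042,0,0,-0.96],[0,0.0237,-0.0167,0.0042,0,0,-0.96],[0,0.0237,-0.0167,0.0042,0,0,-0.96],[0,0.0237,-0.0167,0.0042,0,0,-0.96],[0,0.0237,-0.0167,0.0042,0,0,-0.96],[0,0.0237,-0.0167,0.0042,0,0,-0.96],[0,0.0237,-0.0167,0.0042,0,0,-0.96],[0,0.0237,-0.0167,0.0042,0,0,-0.96],[0,0.0237,-0.0167,0.0042,0,0,-0.96],[0,0.0237,-0.0167,0.0042,0,0,-0.96],[0,0.0237,-0.0167,0.0042,0,0,-0.96],[0,0.0237,-0.0167,0.0042,0,0,-0.96],[0,0,0,0,0,0,0],[0,0,0,0,0,0,0],[0,0,0,0,0,0,0]]'
python3 - <<'E'
from h import *
T=now();print(np.degrees(np.arctan2(T[1,1],T[0,1]))); k=calibration('wrist'); im=get_image('wrist'); cv2.imwrite('pics/w3.png',im[:,:,::-1]); np.savez('w3.npz',**k)
E
```

```text
t: 7.5
tool_pos: [0.4575, 0.1797, 0.0832]
tool_rot: [-2.136, -2.302, 0.003]
contact_force: [0.0, -1.1, -1.7]
opening: 0.0295
4.274286589252385
```

View pics/w3.png

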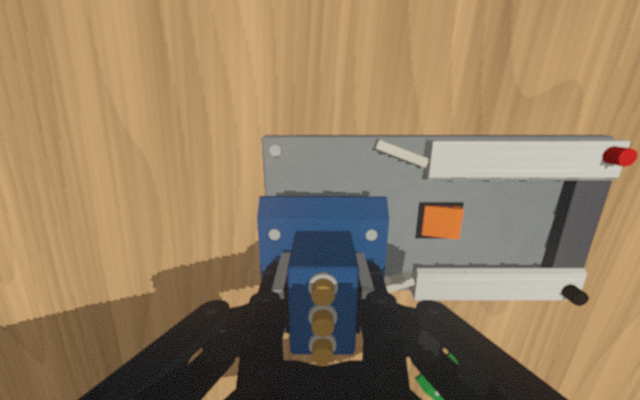

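```bash
python3 - <<'E'
from h import *
k=dict(np.load('w3.npz'))
uv=np.array([(264,136),(427,179),(416,267),(620,179),(584,267),(563,180),(543,266),(424,206),(464,207),(461,240),(421,236)])
M=np.array([(-185,64,12),(-68,35,27),(-68,-35,27),(52,35,27),(52,-35,27),(37,35,24),(37,-35,24),(-64,12,12),(-37,12,20),(-37,-12,20),(-64,-12,12)])/1e3
use=[0,1,2,5,6,7,8,9,10]
f=lambda p:(proj(k,pose(*p,M[use]))-uv[use]).ravel()
r=least_squares(f,[.6,.19,.07],loss='soft_l1');print(r.x[:2].round(4),np.degrees(r.x[2]).round(2),f(r.x).reshape(-1,2).round(1).tolist())
z=.0832-.015
P=np.array([(-.035,.038,z),(.035,.038,z),(0,-.015,z+.06),(0,0,z+.06),(0,.015,z+.06)]);q=np.array([(259,198),(388,198),(322,347),(321,320),(321,290)])
g=lambda p:(proj(k,pose(*p,P))-q).ravel()
s=least_squares(g,[.4575,.18,.07],loss='soft_l1');print('plate',s.x[:2].round(4),np.degrees(s.x[2]).round(2),g(s.x).reshape(-1,2).round(1).tolist())
a=r.x[2];d=s.x[:2]-r.x[:2];print('plate in dock',np.cos(a)*d[0]+np.sin(a)*d[1],-np.sin(a)*d[0]+np.cos(a)*d[1])
E
```

```text
[0.5978 0.1904] 4.27 [[-5.1, -0.6], [1.1, 1.6], [1.6, 3.3], [14.9, -0.5], [9.7, 2.2], [-0.8, -0.5], [-0.4, 1.9], [-2.3, -1.2], [-1.1, -1.5]]
plate [0.4574 0.182 ] 3.38 [[-0.0, -9.4], [-1.3, -7.5], [-0.9, 5.0], [0.5, 2.2], [1.1, -0.2]]
plate in dock -0.14067674227857388 0.0020378304637772866
```

```bash
python3 -m creep '[[0,0,0,0.02,0,0,0],[0,0,0,0.02,0,0,0],[0,0,0,0.008,0,0,0],[0,0,0,0.003,0,0,0],[0,0,0,0.003,0,0,0],[0,0,0,0.002,0,0,0],[0,0,0,0,0,0,0],[0,0,0,0,0,0,0]]'
python3 - <<'E'
from h import *
T=now();print(T[:3,3])
k=calibration('wrist');a=get_image('wrist')[100:380,180:640,::-1];s=get_image('side')[225:345,220:400,::-1]
np.savez('w4.npz',**k)
s=cv2.resize(s,(340,227),interpolation=2);c=np.zeros((280,800,3),np.uint8);c[:,:460]=a;c[:227,460:]=s;cv2.imwrite('pics/w4.png',c)
E
```

```text
t: 8.35
tool_pos: [0.4583, 0.1805, 0.0289]
tool_rot: [2.136, 2.303, 0.001]
contact_force: [-0.3, 0.6, -1.7]
opening: 0.0297
[0.45826136 0.18045248 0.02889464]
```

View pics/w4.png

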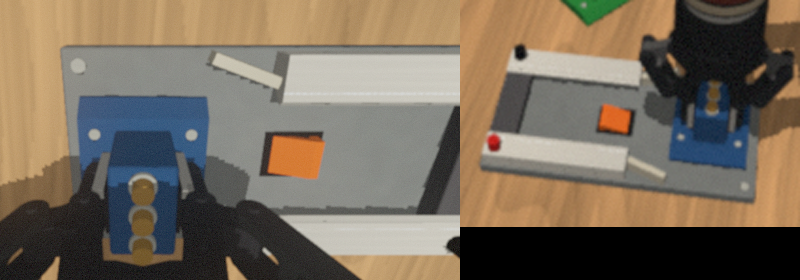

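The wrist crop shows the plate's far foot edge at full-image row 197 and the dock edge at row 146. The jaws' inner edges are at rows 203 and 315.

```bash
python3 - <<'E'
from h import *
k=dict(np.load('w4.npz'));a=np.radians(4.25);h=np.array([.599,.190])
def d(uv,z):
    p=ray(k,uv,z)[:2]-h;return (np.array([[np.cos(a),np.sin(a)],[-np.sin(a),np.cos(a)]])@p*1e3).round(1)
for n,uv,z in[('foot edge L',(259,197),.014),('foot edge R',(389,197),.014),('foot top edge',(323,222),.026),('dock edge L',(243,146),.012),('dock edge',(600,145),.012),('jaw+ L',(463,203),.027),('jaw+ R',(620,203),.027),('jaw- L',(480,315),.027),('jaw- R',(620,314),.027),('conn0',(323,285),.074),('conn1',(323,318),.074),('conn2',(322,347),.074)]:print(n,d(uv,z))
E
```

```text
foot edge L [-175.7   37. ]
foot edge R [-103.9   37. ]
foot top edge [-140.4   26.9]
dock edge L [-182.6   64.6]
dock edge [ 6.2 65. ]
jaw+ L [-68.9  37.7]
jaw+ R [11.3 37.6]
jaw- L [-48.4 -31.2]
jaw- R [ 33.5 -30.7]
conn0 [-140.5   20.4]
conn1 [-140.5    5.3]
conn2 [-140.9   -9.1]
```

Jaws and dock edge against foot edge suggest the plate sits about 2 mm low in y, so I shift it +2 mm, lower 1.5 mm and slide in.

```bash
python3 -m creep '[[0,0.002,0,0.0015,0,0,0],[0,0,0,0,0,0,0],[0,0,0.01,0,0,0,0],[0,0,0.01,0,0,0,0],[0,0,0.01,0,0,0,0],[0,0,0.01,0,0,0,0],[0,0,0.01,0,0,0,0],[0,0,0.01,0,0,0,0],[0,0,0,0,0,0,0]]'
python3 -m creep '[[0,0,0.008,0,0,0,0],[0,0,0.008,0,0,0,0],[0,0,0.008,0,0,0,0],[0,0,0.008,0,0,0,0],[0,0,0,0,0,0,0]]'
```

```text
t: 9.35
tool_pos: [0.5196, 0.187, 0.0273]
tool_rot: [2.136, 2.302, 0.003]
contact_force: [0.1, -0.2, 0.2]
opening: 0.0295
t: 9.85
tool_pos: [0.5511, 0.1893, 0.027]
tool_rot: [2.136, 2.302, 0.003]
contact_force: [0.9, -0.6, 0.9]
opening: 0.0295
```

```bash
python3 -m creep '[[0,0,0.008,0,0,0,0],[0,0,0.008,0,0,0,0],[0,0,0.008,0,0,0,0],[0,0,0.008,0,0,0,0],[0,0,0.006,0,0,0,0],[0,0,0,0,0,0,0]]'
python3 -m creep '[[0,0,0.003,0,0,0,0],[0,0,0.003,0,0,0,0],[0,0,0,0,0,0,0]]'
python3 - <<'E'
from h import *
k=calibration('wrist');a=get_image('wrist')[100:380,180:640,::-1];s=get_image('side')[225:345,220:400,::-1]
s=cv2.resize(s,(340,227),interpolation=2);c=np.zeros((280,800,3),np.uint8);c[:,:460]=a;c[:227,460:]=s;cv2.imwrite('pics/w5.png',c)
E
```

```text
t: 10.45
tool_pos: [0.5887, 0.1922, 0.027]
tool_rot: [2.136, 2.302, 0.003]
contact_force: [1.1, 0.5, 1.1]
opening: 0.0295
t: 10.75
tool_pos: [0.5934, 0.1926, 0.027]
tool_rot: [2.136, 2.303, 0.0]
contact_force: [-1.9, -0.4, 4.8]
opening: 0.0291
```

View pics/w5.png

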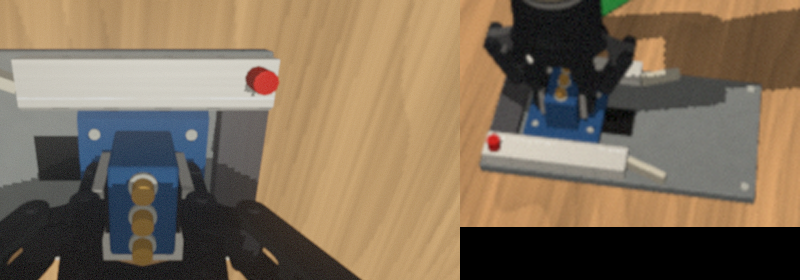

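The plate is in the channel with the catch still pressed (dark slot at crop (57,157)), and about 5 mm remain to the stop (foot edge at 208, stop at 217). I push on in small steps.

```bash
for i in 1 2; do python3 -m creep '[[0,0,0.002,0,0,0,0],[0,0,0,0,0,0,0]]' | tr '\n' ' '; echo; done
```

```text
t: 11.05 tool_pos: [0.595, 0.1927, 0.027] tool_rot: [-2.136, -2.303, 0.001] contact_force: [-3.5, 0.3, 6.5] opening: 0.0294 
t: 11.25 tool_pos: [0.5971, 0.1929, 0.027] tool_rot: [-2.136, -2.303, 0.0] contact_force: [-3.2, -0.1, 4.7] opening: 0.0295
```

```bash
for i in 1 2; do python3 -m creep '[[0,0,0.001,0,0,0,0],[0,0,0,0,0,0,0]]' | tr '\n' ' '; echo; done; python3 - <<'E'
from h import *
im=get_image('wrist');s=get_image('side')
for n,i,e in(('w',im,(200,220,270,300)),('s',s,(280,270,330,305))):
    h=cv2.cvtColor(i,cv2.COLOR_RGB2HSV);m=cv2.inRange(h,(5,160,110),(18,255,255));ys,xs=np.nonzero(m[e[1]:e[3],e[0]:e[2]]);print(n,len(xs))
E
```

```text
t: 11.45 tool_pos: [0.598, 0.1929, 0.027] tool_rot: [-2.136, -2.303, 0.001] contact_force: [-3.1, -0.6, 5.1] opening: 0.0293 
t: 11.65 tool_pos: [0.599, 0.193, 0.027] tool_rot: [-2.136, -2.303, 0.001] contact_force: [-4.2, -0.8, 6.3] opening: 0.0294 
w 1638
s 188
```

```bash
for i in 1 2; do python3 -m creep '[[0,0,0.001,0,0,0,0],[0,0,0,0,0,0,0]]' | tr '\n' ' '; echo; done; python3 - <<'E'
from h import *
k=calibration('wrist');a=get_image('wrist')[100:380,180:640,::-1];s=get_image('side')[225:345,220:400,::-1]
s=cv2.resize(s,(340,227),interpolation=2);c=np.zeros((280,800,3),np.uint8);c[:,:460]=a;c[:227,460:]=s;cv2.imwrite('pics/w6.png',c)
E
```

```text
t: 11.95 tool_pos: [0.5997, 0.1931, 0.027] tool_rot: [-2.136, -2.303, 0.002] contact_force: [-5.1, -0.3, 6.3] opening: 0.0293 
t: 12.15 tool_pos: [0.5997, 0.193, 0.0271] tool_rot: [-2.134, -2.302, 0.005] contact_force: [-9.0, -1.9, 9.1] opening: 0.0297
```

View pics/w6.png

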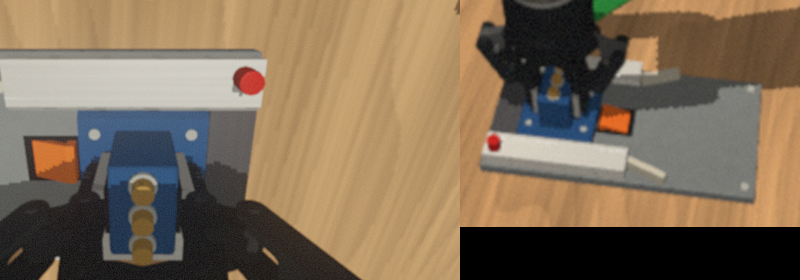

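The arm has stalled at the stop with 9 N, and the orange catch is up behind the plate (crop (52,158)). Now I release and retreat.

```bash
python3 -m creep '[[0,0,-0.0005,-0.0005,0,0,0],[0.7,0,0,0,0,0,0],[0.7,0,0,0,0,0,0],[0.7,0,0,0,0,0,0],[0.7,0,0,0,0,0,0],[0.7,0,0,0,0,0,0],[0.7,0,0,0,0,0,0]]'; python3 -m creep '[[0.7,0,0,-0.01,0,0,0],[0.7,0,0,-0.02,0,0,0],[0.7,0,0,-0.03,0,0,0],[0.7,0,0,-0.04,0,0,0],[0.7,0,0,-0.04,0,0,0],[0.7,0,0,-0.03,0,0,0],[0.7,0,0,0,0,0,0],[0.7,0,0,0,0,0,0]]'
python3 - <<'E'
from h import *
a=get_image('wrist')[100:400,60:520,::-1];s=get_image('side')[100:345,220:400,::-1]
s=cv2.resize(s,(340,463),interpolation=2);c=np.zeros((463,800,3),np.uint8);c[:300,:460]=a;c[:,460:]=s;cv2.imwrite('pics/w7.png',c)
E
```

```text
t: 12.95
tool_pos: [0.6008, 0.1931, 0.0272]
tool_rot: [2.136, 2.303, 0.0]
contact_force: [0.1, -0.3, -0.5]
opening: 0.0596
t: 13.75
tool_pos: [0.6013, 0.1932, 0.199]
tool_rot: [2.135, 2.302, 0.003]
contact_force: [0.4, -1.2, -0.8]
opening: 0.0598
```

View pics/w7.png

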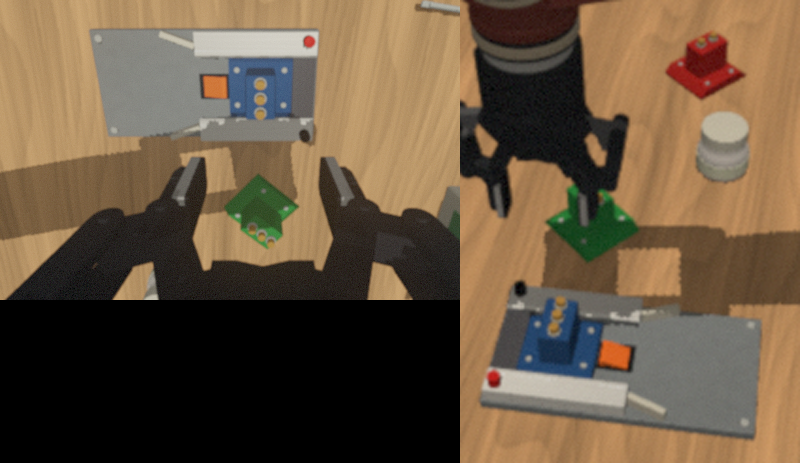

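The plate lies flat against the stop, the catch is up behind it, the gripper is clear of everything, and red and green have not moved. I'm handing in.

```bash
python3 -c "
from station import finish_job
print(finish_job())"
```

```text
the job is handed in; nothing more can be done
None
```

The blue connector plate is fitted to the grey dock, and I handed the job in at about 14 s of robot time. I gripped it across its 30 mm block, set it down on the open end and slid it along the channel to the end stop. Then I let go and raised the gripper clear.

- **Fully home:** the arm stalled at the stop with about 9 N of push, below the 14 N that does no harm. The final wrist and side pictures show the plate flat against the stop.
- **Catch:** it was pressed down while the plate was sliding. In the final pictures it shows orange again right behind the plate's tail. I judged this by eye, as there is no direct reading of the catch joint.
- **Other objects:** the red and green plates look undisturbed, and the gripper touches nothing.

**Disagreement between checks:** my camera estimates of the plate's sideways position in the dock differed by up to about 5 mm. I corrected by 2 mm, and the slide then went in with almost no side force.

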